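Unlock the parts washer and hold its lid up for refitting the gas strut

TASK

The gas strut that carries the lid of the parts washer is off, so the lid falls shut by itself. Slide the lock bolt on top of the pump housing by its knob, away from the lid, until it is fully home against its end stop, and only then raise the lid by its front bow handle to 60 degrees from closed, the opening at which the strut fits. Do not let the lid drop, leave the strut, bottle and bearing cap beside the washer where they are, and finish while still holding the lid steady by the handle at 60 degrees: do not let go.

Things in the scene. Friction and masses are not known exactly. Their poses are not given: they have to be found in the camera images.
- washer: Bench-top parts washer, fixed. Origin on the bench under the middle of the grey open tank; +x points to its hinged rear, +y to its left, z up. Tank 190 (x) x 260 (y) x 105 mm high, 111 mm with the lid closed; on its right (-y) stands the pump housing, 150 (x) x 87 (y) mm, from y = -138 to -226 mm, top at z = 111 mm. Washed parts lie in a wire basket inside.
- lid (a joint): Angle of the sheet-steel lid: 0 = closed (level), grows as the front edge rises, limit 1.75 rad; 60 degrees = 1.047 rad. Lid 202 mm deep, 268 mm wide, 0.5 to 0.8 kg, hinged along the rear edge; it falls shut when let go. It cannot rise while the bolt is in its staple (bolt value below about 0.02 m).
- lid_hinge (a point): Middle of the lid's hinge axis, at (100, 0, 107) mm in the washer's frame. The axis runs along the washer's y axis.
- handle_bar (a point): Middle of the bar of the bow handle on the lid's front edge; moves with the lid. Round bar, 12 mm thick, along the washer's y axis, straight for 100 mm, 39 mm clear of the lid's front skirt, so fingers fit in front of and behind it. Lid closed: 248 mm in front of the hinge axis, 6 mm below it (101 mm above the bench); it moves on a circle of 248 mm radius about the hinge.
- handle: The bow handle itself, dark steel, 132 mm wide over its legs. Origin in the middle of the lid's front skirt, 45 mm behind the bar; axes as the washer's with the lid closed, turning with the lid.
- bolt (a joint): Travel of the round lock bolt: 0 = fully locked through the staple on the lid, 0.038 m = fully drawn back at its end stop. It slides level along the washer's -y direction (away from the lid), moves against about 2 N of friction and stays where it is left.
- bolt_knob (a point): Grip point of the bolt's upright round knob, 14 mm in diameter; point on the knob's axis, 43 mm above the top of the pump housing and 13 mm below the top of the knob. The straps that guide the bolt reach 23 mm above the housing. Moves with the bolt.
- gas_strut: The gas strut that was taken off, 178 mm long, 16 mm thick, black tube with steel rod, lying loose on the bench at the washer's left side. Origin at the middle of its underside. To be left alone.
- oil_bottle: Clear squeeze bottle, 55 mm wide, 136 mm high, standing loose at the right of the pump housing. Origin at the middle of its underside. To be left alone.
- cam_cap: Loose camshaft bearing cap casting, 46 x 100 x 51 mm, at the right of the pump housing. Origin at the middle of its underside. To be left alone.

How it is judged:
By the outcome, as a careful person would: the job done as asked, in the order asked, and still so for the second after the job is handed in, while the arm keeps its last pose, push and grip.
It also fails if it takes over 45 s, if anything falls off the work surface, if the arm or the gripper's body presses on something with over 40 N, if the wrist force passes 120 N, or if a joint passes its speed limit or range.

ROBOT

A 6-joint arm with a two-finger parallel gripper is mounted at the origin on a cart in front of the work surface, level with it; the furniture and walls round the work are solid. World frame = base frame: x ahead of the robot, y to its left, z up, the work surface at z = 0. Lengths are in mm, angles in rad, forces in N, time in s.
With the tool pointing down it reaches from about 275 to 850 mm from the base axis. Payload 19 kg.
Tool frame: the origin (TCP) lies on the centre line of the jaws, within the pads' length; the fingertips stand 8 mm ahead of it and the grasp point (between the pads) lies 11 mm behind it; z points along the fingers, y is the line along which they close (so a half turn about z gives the same grasp; the last joint's range is limited). The gripper opens to 85 mm and grips with 20 to 120 N. Pads are 22 mm wide; open, the fingers measure 114 mm over their backs; the gripper's body (76 mm by 85 mm) begins 54 mm behind the grasp point. The pads swing forward as they close: fully open they stand 13 mm farther back than shut.
Start: joints at [-1.312, 0.15, 1.437, -0, 1.554, -0.134], TCP at [220.069, -531.188, 239.267] pointing down, gripper open.
Joint ranges: [-2.8, 2.8], [-0.68, 2.1], [0.12, 2.68], [-1.39, 4.53], [0.16, 2.79], [-2.81, 2.81]. Speed limits (rad/s): [1.89, 1.89, 2.22, 3.01, 3.01, 3.01].

INTERFACE

Orientations are given as a unit quaternion [w, x, y, z].
In Python, from cell import ctrl gives the robot as it stands.
- The arm moves only by the tool move_arm, never from a script. Its arguments are lists of equal length, an entry for each row: "xyz": the shift along the tool's x, y, z in units of 0.2 m (1.0 is 0.2 m), a list of three; "turn": the turn, a rotation vector about the tool's x, y, z in units of 180 degrees (1.0 is 180 degrees), a list of three; "jaw": the opening, from 0 (shut) to 1 (fully open). In form: {"xyz": [[x, y, z], ...], "turn": [[rx, ry, rz], ...], "jaw": [jaw, ...]}. A call has exactly 10 rows; each row shifts and turns the commanded pose from where the row before left it, along the tool's axes as they then stand; what a row does not reach is not made up. A row lasts 1/10 s, in which the tool goes at most 50 mm and 8.59 degrees, less where a joint would pass 70% of its speed; a pose out of reach is approached as far as the arm can. A call with a number of a shift or a turn outside -1 to 1 is refused whole. A call with a gripper value outside its range is refused whole. The fingers move at their own pace and stop on an object; "squeeze" is the grip in N (left out, the last holds). Time passes only in rows, so rows that do not move let the fingers close, or fill a call up. It gives the time, the measured TCP pose, the force, the opening and the grip force at its end, in the units of the state.
- ctrl.get_obs(): the state, without advancing time (a new reading comes with each control period).
- ctrl.get_image(name): name is "scene" or "top"; returns (picture, depth): 384x512x3 uint8, red, green, blue; 384x512 float32, mm along the optical axis (not along the pixel's ray), 0 where there is no reading.
- ctrl.camera_model(name): a dict with "intrinsics" (3x3 intrinsics, pixels), "k1" (the pictures are not rectified: a ray, as slopes to the right and down, at radius r is drawn at 1 + k1 r^2 times it, then the intrinsics apply), "xyz" and "rotation" of the camera in the world. Camera axes: x right, y up, looking along -z (the intrinsics and any distortion apply to the point x, -y, -z); pixel columns grow to the right and rows downward; lengths in mm; the calibration is good to about 2 mm. A picture is of the moment at which its call begins. camera_model takes no time and is no camera call.
- ctrl.finish_job(): hands the job in; it is judged then, once.
Trained networks look in the newest picture that a camera, given by its name, has taken for a name from the list of things; names that differ only in an ending like _2 or _b are one class to them, and where a whole thing is asked for, a point or a joint stands for the part that bears it (a point fixed in the world has none). Each returns a list of dicts, best first, with "conf" (0 to 1); they miss things now and then, are a little off and sometimes report something else, mostly with a low value. They report only what shows in the picture. A call takes as long as a camera call.
- ctrl.look_for(camera, name): "location" ([x, y, z] in mm, in world coordinates, good to about 4 mm: the middle of the surface that is visible of it).
- ctrl.regions_of(camera, name): "region" (384x512 bool, what is visible of it).
The state is a dict: "time_s": time; "joint_pos": joint angles; "joint_vel": joint speeds; "joint_efforts": joint torques, N m; "eef_pos": TCP position; "ee_rot": TCP orientation; "wrist_force": force on the tool from outside, world axes, zero at the start; "moment": the same for the moment, N m; "grip_width": finger opening in mm; "finger_force": force on a finger pad.
Only numpy, scipy, OpenCV 4.12 (cv2) and the standard library are available. Lean on these libraries where they do the work, as an engineer would, in place of code of your own. Each camera call takes 0.05 s, during which the arm holds its last target. There are 200 camera calls.

## Working session

There is one attempt and no reset: what is moved stays moved. The work goes in short steps, Python scripts to look and compute and a tool call to move; the robot and the scene stay as the last step left them, time stands still between calls to the robot, and variables do not carry over. Pictures are saved under pics/ and viewed, at most 10 in all, crops included, and the job is handed in when it is done.

Besides the shell and the picture viewer there is one more tool, called after "Emit:" as name(argument=value, ...) on one line, values as JSON. move_arm: Moves the arm, as the interface text tells. Shifts and turns lie within -1 to 1; 1 stands for 0.2 m of shift or 180 degrees of turn. Its arguments: {"type":"object","properties":{"xyz":{"type":"array","items":{"type":"array","items":{"type":"number"}}},"turn":{"type":"array","items":{"type":"array","items":{"type":"number"}}},"jaw":{"type":"array","items":{"type":"number"}},"squeeze":{"type":"number"}},"required":["xyz","turn","jaw"]}

```bash
ls; mkdir -p pics; python3 - <<'E'
from cell import ctrl
import cv2,numpy as np
o=ctrl.get_obs(); print(o['eef_pos'],o['ee_rot'],o['grip_width'],o['time_s'])
ims=[]
for c in('scene','top'):
    im,d=ctrl.get_image(c); np.savez(f'{c}0.npz',im=im,d=d); cv2.imwrite(f'pics/{c}0.png',im[...,::-1])
    m=ctrl.camera_model(c); print(c,m)
    for n in('washer','handle','handle_bar','bolt_knob','lid_hinge','lid','oil_bottle','cam_cap','gas_strut'):
        print(n,[(np.round(r['location']).tolist(),round(r['conf'],2)) for r in ctrl.look_for(c,n)[:2]])
E
```

```text
pics
[ 220.01703788 -530.99796448  238.67618376] [-6.07439858e-04  9.80777025e-01  1.95130866e-01 -5.04556098e-05] 85.45992189398451 0.0
scene {'intrinsics': array([[380.97348577,   0.        , 249.41154962],
       [  0.        , 380.97348577, 191.09252957],
       [  0.        ,   0.        ,   1.        ]]), 'k1': -0.046088900989782834, 'xyz': array([211.52924985, 627.06892374, 833.00970949]), 'rotation': array([-0.23901714, -0.10349844,  0.3668997 ,  0.89305291])}
washer [([630.0, 113.0, 110.0], 0.82)]
handle [([509.0, 80.0, 108.0], 0.66)]
handle_bar [([512.0, 82.0, 107.0], 0.57)]
bolt_knob [([627.0, -67.0, 129.0], 0.47)]
lid_hinge [([630.0, 114.0, 113.0], 0.56)]
lid [([634.0, 118.0, 111.0], 0.89)]
oil_bottle [([709.0, -185.0, 83.0], 0.56)]
cam_cap [([573.0, -207.0, 20.0], 0.58)]
gas_strut [([596.0, 309.0, 13.0], 0.64), ([629.0, -67.0, 127.0], 0.6)]
top {'intrinsics': array([[438.61322568,   0.        , 258.26789914],
       [  0.        , 438.61322568, 186.97536887],
       [  0.        ,   0.        ,   1.        ]]), 'k1': -0.17291482513758036, 'xyz': array([ 505.66606446,   12.40563287, 1472.7458519 ]), 'rotation': array([-0.70311314, -0.0198472 ,  0.02517038,  0.71035516])}
washer []
handle [([512.0, 73.0, 106.0], 0.51)]
handle_bar [([508.0, 72.0, 105.0], 0.67)]
bolt_knob []
lid_hinge [([642.0, 94.0, 112.0], 0.69)]
lid [([642.0, 92.0, 110.0], 0.87)]
oil_bottle [([708.0, -186.0, 74.0], 0.64)]
cam_cap [([584.0, -221.0, 24.0], 0.94), ([647.0, 62.0, 108.0], 0.66)]
gas_strut [([599.0, 307.0, 13.0], 0.75)]
```

```bash
cat > h.py <<'E'
import numpy as np,cv2
from cell import ctrl
from scipy.spatial.transform import Rotation as R
def cloud(c,d):
    m=ctrl.camera_model(c);K=m['intrinsics'];h,w=d.shape
    v,u=np.mgrid[:h,:w]; x=(u-K[0,2])/K[0,0]; y=(v-K[1,2])/K[1,1]
    a,b=x.copy(),y.copy()
    for _ in range(8):
        s=1+m['k1']*(a*a+b*b); a,b=x/s,y/s
    P=np.stack([a*d,-b*d,-d],-1)
    return P@R.from_quat(m['rotation'],scalar_first=True).as_matrix().T+m['xyz']
E
python3 - <<'E'
from h import *
for c in('scene','top'):
    f=np.load(f'{c}0.npz');P=cloud(c,f['d']);ok=f['d']>0
    z=P[...,2]; print(c,'bench z',np.median(z[ok&(abs(z)<15)]))
    m0=ctrl.regions_of(c,'lid')
    for n in('lid','handle'):
        r=ctrl.regions_of(c,n)
        if not r: continue
        m=r[0]['region']&ok
        if n=='lid': m&=abs(z-111)<5
        q=P[m]; print(n,r[0]['conf'],m.sum(),np.median(q,0),cv2.minAreaRect(q[:,:2].astype(np.float32)))
    # high stuff
    m=ok&(z>130)&(z<180)&(P[...,0]>540)&(P[...,0]<700)&(abs(P[...,1])<150)
    q=P[m];print('knob pts',len(q),q.mean(0) if len(q) else 0,np.percentile(q,[2,98],axis=0) if len(q) else 0)
E
python3 -c "
import cv2
a=cv2.imread('pics/scene0.png');b=cv2.imread('pics/top0.png')
cv2.imwrite('pics/s.png',cv2.resize(a[80:330,80:430],(800,571)));cv2.imwrite('pics/t.png',cv2.resize(b[60:290,130:460],(800,558)))"
```

```text
scene bench z -2.0756575479717867
lid 0.7 5774 [639.52510648 113.91366552 109.33422073] ((625.375, 89.50225830078125), (255.07508850097656, 273.56268310546875), 8.51774787902832)
handle 0.68 303 [506.51013753  71.96399089 103.05606961] ((532.3502197265625, 27.97235107421875), (56.17882537841797, 228.79592895507812), 13.345207214355469)
knob pts 104 [631.77304823 -66.11125533 141.90786121] [[ 617.01099574 -120.97235791  130.16713908]
 [ 645.68619919  -17.19889601  164.15600844]]
top bench z 0.33857493307516506
lid 0.56 4839 [646.27525361  95.14781091 111.64893583] ((626.4364013671875, 93.23568725585938), (253.7734832763672, 275.2843933105469), 9.138304710388184)
handle 0.51 163 [509.05202392  56.25355904 106.18829268] ((515.8654174804688, 67.52215576171875), (42.903099060058594, 130.1766357421875), 18.780799865722656)
knob pts 97 [634.83475364 -65.96530193 140.24985273] [[ 618.27636614 -123.95622876  130.22842156]
 [ 648.18708333  -19.18955906  171.04966809]]
```

View pics/scene0.png

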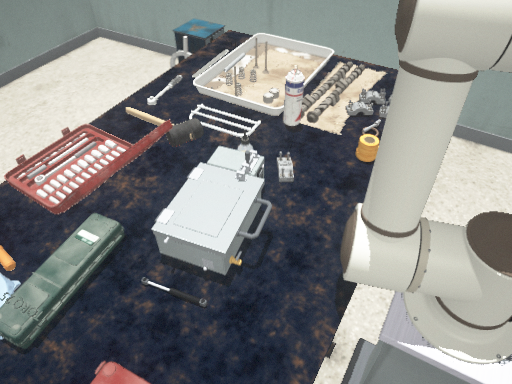

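View pics/top0.png

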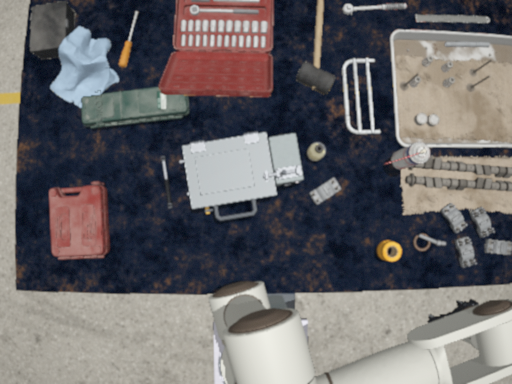

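```bash
python3 - <<'E'
from h import *
from scipy.optimize import minimize
for c in('scene','top'):
    f=np.load(f'{c}0.npz');P=cloud(c,f['d']);z=P[...,2]
    reg=(f['d']>0)&(P[...,0]>450)&(P[...,0]<800)&(P[...,1]>-200)&(P[...,1]<280)
    m=reg&(z>105)&(z<117); q=P[m][:,:2]
    cc=P[reg&(z<95)&(z>-20)][:,:2]
    # fit: inside rects = lid, outside = low points
    def ins(p,th):
        x0,y0,a=th; d=p-[x0,y0]; c_,s=np.cos(a),np.sin(a)
        lx=d[:,0]*c_+d[:,1]*s; ly=-d[:,0]*s+d[:,1]*c_
        sg=lambda v:1/(1+np.exp(-v/2))
        L=sg(lx+102)*sg(100-lx)*sg(ly+138)*sg(134-ly)
        return L,lx,ly
    def cost(th):
        A,lx,ly=ins(q,th); B,bx,by=ins(cc,th)
        k=(ly>-138)&(lx>-104)
        return -A[k].sum()+B.sum()
    best=min((minimize(cost,[645,93,np.deg2rad(t)],method='Nelder-Mead',options=dict(xatol=.05,fatol=.01,initial_simplex=np.array([[645,93,np.deg2rad(t)],[660,93,np.deg2rad(t)],[645,105,np.deg2rad(t)],[645,93,np.deg2rad(t+4)]]))) for t in(6,9,12)),key=lambda r:r.fun)
    print(c,best.x[:2],np.rad2deg(best.x[2]),best.fun)
    th=best.x;_,lx,ly=ins(P[reg][:,:2],th);zz=z[reg]
    for nm,k in(('lidmid',(abs(ly)<100)&(zz>108)&(lx>-115)),('handle',(abs(ly)<45)&(lx<-125)&(zz>80)),('knob',(ly<-130)&(zz>140)&(ly>-235)&(abs(lx)<60)),('knobtop',(ly<-130)&(zz>160)&(ly>-235)&(abs(lx)<60)),('pump',(ly<-150)&(abs(zz-111)<5)&(ly>-240))):
        print(nm,k.sum(),[np.round(np.percentile(a[k],[2,50,98]),1) for a in(lx,ly,zz)] if k.any() else '')
    k=(ly<-130)&(zz>133)&(ly>-235)&(abs(lx)<60);print(np.round(np.c_[lx,ly,zz][k],0).tolist()[:60])
a=cv2.imread('pics/scene0.png');b=cv2.imread('pics/top0.png')
o=np.hstack([cv2.resize(a[125:225,200:300],(400,400),interpolation=2),cv2.resize(b[125:225,210:310],(400,400),interpolation=2)])
cv2.imwrite('pics/crop.png',o)
E
```

```text
scene [661.72618998  82.75585114] 8.56070867926506 -5105.345603782278
lidmid 3407 [array([-108.8,  -16.9,   82.3]), array([-95.5,  12.4,  96.9]), array([108.1, 110. , 113.3])]
handle 162 [array([-165.3, -159.2, -129.3]), array([-44.2,  -8.6,  42.8]), array([ 96.9, 102.8, 106.7])]
knob 47 [array([-57.4, -52.7, -45.6]), array([-154.4, -145.8, -141.7]), array([140.4, 154.8, 164.3])]
knobtop 17 [array([-57.4, -52. , -45.8]), array([-155.9, -147.8, -141.8]), array([160.5, 163.5, 164.5])]
pump 533 [array([-78.5,   0.9,  64.6]), array([-208. , -178.2, -151.3]), array([106.2, 108.7, 113.1])]
[[-46.0, -154.0, 162.0], [-49.0, -153.0, 164.0], [-52.0, -154.0, 164.0], [-54.0, -157.0, 163.0], [-46.0, -193.0, 133.0], [-46.0, -148.0, 164.0], [-48.0, -149.0, 163.0], [-50.0, -151.0, 163.0], [-53.0, -151.0, 163.0], [-56.0, -151.0, 164.0], [-46.0, -146.0, 161.0], [-50.0, -144.0, 164.0], [-53.0, -145.0, 164.0], [-55.0, -147.0, 164.0], [-58.0, -146.0, 165.0], [-47.0, -145.0, 159.0], [-51.0, -141.0, 164.0], [-53.0, -145.0, 161.0], [-55.0, -146.0, 160.0], [-57.0, -148.0, 160.0], [-46.0, -146.0, 155.0], [-49
[... 1733 characters left out ...]
.0], [-36.0, -149.0, 136.0], [-36.0, -152.0, 136.0], [-41.0, -162.0, 169.0], [-42.0, -165.0, 169.0], [-42.0, -168.0, 165.0], [-43.0, -171.0, 167.0], [-43.0, -174.0, 163.0], [-46.0, -210.0, 134.0], [-46.0, -213.0, 135.0], [-47.0, -216.0, 133.0], [-39.0, -149.0, 134.0], [-40.0, -155.0, 137.0], [-41.0, -161.0, 133.0], [-44.0, -161.0, 168.0], [-45.0, -164.0, 167.0], [-45.0, -168.0, 161.0], [-45.0, -171.0, 162.0], [-49.0, -209.0, 135.0], [-42.0, -148.0, 133.0], [-42.0, -151.0, 134.0], [-45.0, -162.0, 147.0], [-47.0, -164.0, 162.0], [-47.0, -168.0, 158.0], [-52.0, -209.0, 134.0], [-45.0, -151.0, 134.0], [-46.0, -154.0, 137.0], [-49.0, -153.0, 135.0], [-51.0, -147.0, 134.0], [-52.0, -150.0, 134.0]]
```

View pics/crop.png

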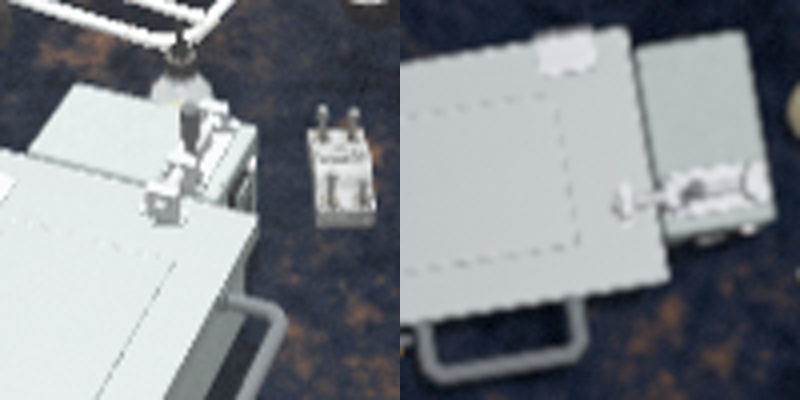

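```bash
cat >> h.py <<'E'
W0=np.array([651.8,97,0]); YAW=np.deg2rad(8.85); RW=R.from_euler('z',YAW)
def wp(p): return W0+RW.apply(p)
def tool(pitch,closing='x'):
    """pitch: deg below washer +x of tool z (90=down); closing 'x' (in pitch plane) or 'y'"""
    t=np.deg2rad(pitch); z=np.array([np.cos(t),0,-np.sin(t)])
    y=np.array([np.sin(t),0,np.cos(t)]) if closing=='x' else np.array([0,-1.,0])
    return RW*R.from_matrix(np.stack([np.cross(y,z),y,z],1))
def rows(P,Q,n,start=None):
    o=ctrl.get_obs(); p,q=start or (o['eef_pos'],R.from_quat(o['ee_rot'],scalar_first=True))
    rv=(q.inv()*Q).as_rotvec(); xs=[];ts=[]
    for i in range(n):
        qi=q*R.from_rotvec(rv*i/n); xs.append((qi.inv().apply((P-p)/n)/200).round(3).tolist()); ts.append((rv/n/np.pi).round(3).tolist())
    return xs,ts
def show(a):
    for i in range(0,len(a[0]),10): print(str(a[0][i:i+10]).replace(' ',''),str(a[1][i:i+10]).replace(' ',''),sep='\n')
def st():
    o=ctrl.get_obs(); q=R.from_quat(o['ee_rot'],scalar_first=True); w=RW.inv()
    print('t',o['time_s'],'washer-frame tcp',w.apply(o['eef_pos']-W0).round(1),'z',w.apply(q.apply([0,0,1])).round(3),'y',w.apply(q.apply([0,1,0])).round(3),'F',w.apply(o['wrist_force']).round(1),'w',round(o['grip_width'],1),o['finger_force'],'j',o['joint_pos'].round(2))
E
python3 - <<'E'
from h import *
st(); print(wp([-41.5,-169,0]))
show(rows(np.array([635,-75,215.]),tool(90,'y'),20))
E
```

```text
t 1.3 washer-frame tcp [-523.2 -554.3  239.3] z [ 0.  0. -1.] y [ 0.236 -0.972 -0.   ] F [-1.  -0.9 -0.3] w 85.3 0.0 j [-1.31  0.15  1.44  0.    1.55 -0.13]
[636.79441896 -76.37266952   0.        ]
[[0.139,-0.066,0.006],[0.139,-0.067,0.006],[0.138,-0.069,0.006],[0.137,-0.071,0.006],[0.136,-0.072,0.006],[0.135,-0.074,0.006],[0.134,-0.075,0.006],[0.134,-0.077,0.006],[0.133,-0.079,0.006],[0.132,-0.08,0.006]]
[[-0.0,-0.0,0.004],[-0.0,-0.0,0.004],[-0.0,-0.0,0.004],[-0.0,-0.0,0.004],[-0.0,-0.0,0.004],[-0.0,-0.0,0.004],[-0.0,-0.0,0.004],[-0.0,-0.0,0.004],[-0.0,-0.0,0.004],[-0.0,-0.0,0.004]]
[[0.131,-0.082,0.006],[0.13,-0.083,0.006],[0.129,-0.085,0.006],[0.128,-0.086,0.006],[0.127,-0.088,0.006],[0.126,-0.089,0.006],[0.125,-0.091,0.006],[0.123,-0.092,0.006],[0.122,-0.094,0.006],[0.121,-0.095,0.006]]
[[-0.0,-0.0,0.004],[-0.0,-0.0,0.004],[-0.0,-0.0,0.004],[-0.0,-0.0,0.004],[-0.0,-0.0,0.004],[-0.0,-0.0,0.004],[-0.0,-0.0,0.004],[-0.0,-0.0,0.004],[-0.0,-0.0,0.004],[-0.0,-0.0,0.004]]
```

Emit:
move_arm(xyz=[[0.139, -0.066, 0], [0.139, -0.067, 0], [0.138, -0.069, 0], [0.137, -0.071, 0], [0.136, -0.072, 0], [0.135, -0.074, 0], [0.134, -0.075, 0], [0.134, -0.077, 0], [0.133, -0.079, 0], [0.132, -0.08, 0]], turn=[[0, 0, 0.004], [0, 0, 0.004], [0, 0, 0.004], [0, 0, 0.004], [0, 0, 0.004], [0, 0, 0.004], [0, 0, 0.004], [0, 0, 0.004], [0, 0, 0.004], [0, 0, 0.004]], jaw=[0.7, 0.7, 0.7, 0.7, 0.7, 0.7, 0.7, 0.7, 0.7, 0.7], squeeze=30)

```text
time_s: 2.3
eef_pos: [428.9, -302.7, 239.4]
ee_rot: [0.0, 0.991, 0.133, 0.0]
wrist_force: [0.5, 0.2, -0.2]
grip_width: 59.8
finger_force: 0.0
```

Emit:
move_arm(xyz=[[0.131, -0.082, 0], [0.13, -0.083, 0], [0.129, -0.085, 0], [0.128, -0.086, 0], [0.127, -0.088, 0], [0.126, -0.089, 0], [0.125, -0.091, 0], [0.123, -0.092, 0], [0.122, -0.094, 0], [0.121, -0.095, 0]], turn=[[0, 0, 0.004], [0, 0, 0.004], [0, 0, 0.004], [0, 0, 0.004], [0, 0, 0.004], [0, 0, 0.004], [0, 0, 0.004], [0, 0, 0.004], [0, 0, 0.004], [0, 0, 0.004]], jaw=[0.7, 0.7, 0.7, 0.7, 0.7, 0.7, 0.7, 0.7, 0.7, 0.7])

```text
time_s: 3.3
eef_pos: [638.9, -76.6, 239.3]
ee_rot: [-0.0, 0.998, 0.07, -0.0]
wrist_force: [-0.5, 0.1, 0.3]
grip_width: 59.8
finger_force: 0.0
```

```bash
python3 - <<'E'
from h import *
st(); print(ctrl.get_obs()['eef_pos'])
show(rows(np.array([636,-75.5,146.]),tool(90,'y'),10))
E
```

```text
t 3.3 washer-frame tcp [ -39.4 -169.6  239.3] z [-0.  0. -1.] y [-0.013 -1.    -0.   ] F [-0.5  0.2  0.3] w 59.8 0.0 j [-0.24  0.29  1.26  0.    1.58  1.19]
[638.93538625 -76.6180303  239.27584952]
[[-0.001,-0.001,0.047],[-0.001,-0.001,0.047],[-0.001,-0.001,0.047],[-0.001,-0.001,0.047],[-0.001,-0.001,0.047],[-0.001,-0.001,0.047],[-0.001,-0.001,0.047],[-0.001,-0.001,0.047],[-0.001,-0.001,0.047],[-0.001,-0.001,0.047]]
[[-0.0,0.0,-0.0],[-0.0,0.0,-0.0],[-0.0,0.0,-0.0],[-0.0,0.0,-0.0],[-0.0,0.0,-0.0],[-0.0,0.0,-0.0],[-0.0,0.0,-0.0],[-0.0,0.0,-0.0],[-0.0,0.0,-0.0],[-0.0,0.0,-0.0]]
```

Emit:
move_arm(xyz=[[-0.005, -0.004, 0.06], [-0.005, 0, 0.06], [-0.005, 0, 0.06], [0, 0, 0.06], [0, 0, 0.06], [0, 0, 0.06], [0, 0, 0.05], [0, 0, 0.04], [0, 0, 0.017], [0, 0, 0]], turn=[[0, 0, -0.004], [0, 0, 0], [0, 0, 0], [0, 0, 0], [0, 0, 0], [0, 0, 0], [0, 0, 0], [0, 0, 0], [0, 0, 0], [0, 0, 0]], jaw=[0.7, 0.7, 0.7, 0.7, 0.7, 0.7, 0.7, 0.7, 0.7, 0.7])

```text
time_s: 4.3
eef_pos: [635.0, -77.3, 145.5]
ee_rot: [-0.0, 0.997, 0.077, -0.0]
wrist_force: [-0.4, 1.0, 1.0]
grip_width: 60.0
finger_force: 0.0
```

```bash
python3 - <<'E'
from h import *
st()
im,d=ctrl.get_image('scene'); im2,d2=ctrl.get_image('top')
o=np.hstack([cv2.resize(im[100:220,190:310],(400,400),interpolation=2),cv2.resize(im2[120:220,230:330],(400,400),interpolation=2)])
cv2.imwrite('pics/grip.png',o[...,::-1])
E
```

```text
t 4.3 washer-frame tcp [ -43.4 -169.7  145.5] z [-0.  0. -1.] y [-0. -1. -0.] F [-0.2  1.   1. ] w 60.0 0.0 j [-0.24  0.33  1.41  0.    1.4   1.18]
```

View pics/grip.png

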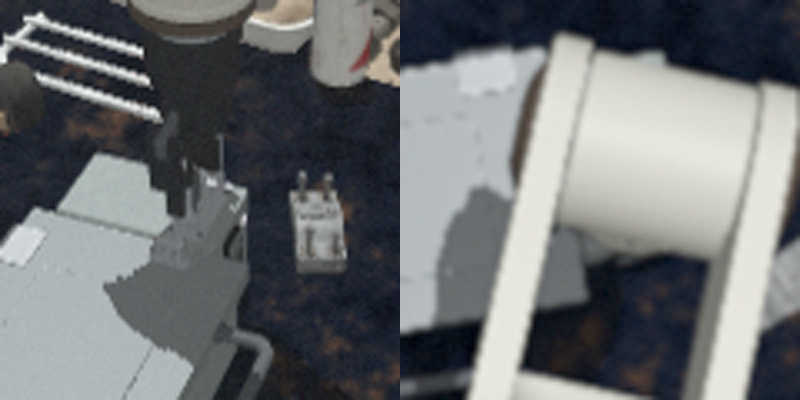

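The fingers straddle the knob (left crop, about (190,190)). The finger nearer the camera hangs over the lid side, clear of the staple, so I'm closing now.

Emit:
move_arm(xyz=[[0, 0, 0], [0, 0, 0], [0, 0, 0], [0, 0, 0], [0, 0, 0], [0, 0, 0], [0, 0, 0], [0, 0, 0], [0, 0, 0], [0, 0, 0]], turn=[[0, 0, 0], [0, 0, 0], [0, 0, 0], [0, 0, 0], [0, 0, 0], [0, 0, 0], [0, 0, 0], [0, 0, 0], [0, 0, 0], [0, 0, 0]], jaw=[0.5, 0.35, 0.25, 0.15, 0.1, 0, 0, 0, 0, 0], squeeze=30)

```text
time_s: 5.4
eef_pos: [635.2, -77.3, 146.2]
ee_rot: [-0.0, 0.997, 0.077, 0.0]
wrist_force: [-1.3, 2.0, 5.0]
grip_width: 13.2
finger_force: 29.4
```

```bash
python3 -c "
from h import *
st()"
```

```text
t 5.4 washer-frame tcp [ -43.2 -169.7  146.2] z [ 0.  0. -1.] y [-0. -1. -0.] F [-1.   2.1  5. ] w 13.2 29.408939655404538 j [-0.24  0.33  1.41  0.    1.4   1.18]
```

Emit:
move_arm(xyz=[[0, 0.01, 0], [0, 0.02, 0], [0, 0.02, 0], [0, 0.02, 0], [0, 0.02, 0], [0, 0.02, 0], [0, 0.02, 0], [0, 0.02, 0], [0, 0.01, 0], [0, 0, 0]], turn=[[0, 0, 0], [0, 0, 0], [0, 0, 0], [0, 0, 0], [0, 0, 0], [0, 0, 0], [0, 0, 0], [0, 0, 0], [0, 0, 0], [0, 0, 0]], jaw=[0, 0, 0, 0, 0, 0, 0, 0, 0, 0])

```text
time_s: 6.4
eef_pos: [639.9, -107.8, 146.1]
ee_rot: [-0.001, 0.997, 0.077, -0.0]
wrist_force: [-3.3, 11.0, 7.2]
grip_width: 12.7
finger_force: 29.9
```

```bash
python3 -c "
from h import *
st()"
```

```text
t 6.4 washer-frame tcp [ -43.3 -200.6  146.1] z [ 0.     0.002 -1.   ] y [ 0.    -1.    -0.002] F [-1.6 11.4  7.2] w 12.7 29.906045457464643 j [-0.29  0.35  1.38  0.    1.41  1.13]
```

Emit:
move_arm(xyz=[[0, 0.005, 0], [0, 0.005, 0], [0, 0.005, 0], [0, 0.005, 0], [0, 0.005, 0], [0, 0.005, 0], [0, 0.005, 0], [0, 0, 0], [0, 0, 0], [0, 0, 0]], turn=[[0, 0, 0], [0, 0, 0], [0, 0, 0], [0, 0, 0], [0, 0, 0], [0, 0, 0], [0, 0, 0], [0, 0, 0], [0, 0, 0], [0, 0, 0]], jaw=[0, 0, 0, 0, 0, 0, 0, 0, 0, 0])

```text
time_s: 7.4
eef_pos: [640.2, -109.0, 146.1]
ee_rot: [-0.005, 0.997, 0.079, -0.001]
wrist_force: [-13.1, 53.2, 16.8]
grip_width: 13.2
finger_force: 34.5
```

```bash
python3 -c "
from h import *
st()"
```

```text
t 7.4 washer-frame tcp [ -43.2 -201.8  146.1] z [-0.001  0.011 -1.   ] y [ 0.003 -1.    -0.011] F [-4.8 54.6 16.8] w 13.2 34.49247424694477 j [-0.29  0.35  1.38  0.01  1.42  1.12]
```

Emit:
move_arm(xyz=[[0, -0.01, 0], [0, -0.015, 0], [0, 0, 0], [0, 0, 0], [0, 0, 0], [0, 0, -0.015], [0, 0, -0.015], [0, 0, 0], [0, 0, 0], [0, 0, 0]], turn=[[0, 0, 0], [0, 0, 0], [0, 0, 0], [0, 0, 0], [0, 0, 0], [0, 0, 0], [0, 0, 0], [0, 0, 0], [0, 0, 0], [0, 0, 0]], jaw=[0, 0, 0.4, 0.4, 0.4, 0.4, 0.4, 0.4, 0.4, 0.4])

```text
time_s: 8.4
eef_pos: [640.3, -111.0, 151.9]
ee_rot: [-0.0, 0.997, 0.077, -0.0]
wrist_force: [0.7, -0.2, -0.3]
grip_width: 34.0
finger_force: 0.0
```

```bash
python3 - <<'E'
from h import *
st()
im,d=ctrl.get_image('scene')
cv2.imwrite('pics/b1.png',cv2.resize(im[115:205,200:320],(800,600),interpolation=2)[...,::-1])
P=cloud('scene',d);q=RW.inv().apply((P.reshape(-1,3)-W0))
k=(abs(q[:,0]+43)<18)&(q[:,1]<-130)&(q[:,1]>-240)&(q[:,2]>125)&(q[:,2]<175)
print(q[k].round().astype(int).tolist())
E
```

```text
t 8.4 washer-frame tcp [ -43.4 -203.7  151.9] z [-0.  0. -1.] y [-0. -1. -0.] F [ 0.6 -0.3 -0.3] w 34.0 0.0 j [-0.29  0.35  1.37  0.    1.42  1.13]
[[-47, -220, 173], [-35, -220, 167], [-46, -223, 168], [-50, -219, 172], [-52, -221, 170], [-56, -219, 173], [-44, -219, 166], [-46, -221, 165], [-49, -222, 165], [-52, -222, 166], [-56, -219, 169], [-43, -222, 160], [-47, -220, 163], [-49, -221, 162], [-53, -220, 164], [-56, -221, 164], [-44, -220, 158], [-46, -221, 159], [-50, -220, 160], [-53, -219, 161], [-56, -220, 162], [-43, -222, 153], [-47, -221, 155], [-49, -222, 155], [-53, -220, 157], [-56, -220, 158], [-44, -220, 151], [-47, -220, 152], [-49, -221, 152], [-53, -220, 154], [-56, -219, 155], [-51, -201, 164], [-46, -222, 147], [-49, -221, 148], [-53, -221, 149], [-56, -220, 151], [-51, -202, 159], [-48, -218, 147], [-50, -220, 145], [-52, -221, 145], [-55, -222, 146], [-38, -173, 174], [-41, -174, 174], [-51, -177, 174], [-54, -179, 174], [-55, -183, 171], [-50, -203, 154], [-38, -173, 170], [-40, -174, 170], [-43, -175, 170], [-46, -176, 170], [-50, -172, 174], [-52, -174, 173
[... 1264 characters left out ...]
-48, -201, 126], [-44, -195, 126], [-47, -195, 127], [-42, -185, 125], [-45, -183, 128], [-43, -181, 126], [-47, -180, 128], [-42, -175, 126], [-41, -171, 126], [-46, -167, 126], [-36, -153, 131], [-37, -157, 128], [-42, -161, 126], [-35, -148, 131], [-38, -148, 132], [-40, -151, 130], [-44, -148, 134], [-45, -153, 130], [-49, -151, 133], [-51, -154, 131], [-37, -145, 130], [-39, -146, 130], [-42, -147, 130], [-44, -147, 131], [-47, -150, 129], [-50, -148, 132], [-52, -151, 130], [-55, -152, 130], [-36, -145, 126], [-42, -145, 128], [-46, -144, 130], [-48, -145, 130], [-51, -145, 131], [-54, -145, 132], [-55, -152, 126], [-43, -144, 125], [-52, -144, 128], [-55, -144, 129], [-42, -139, 125]]
```

View pics/b1.png

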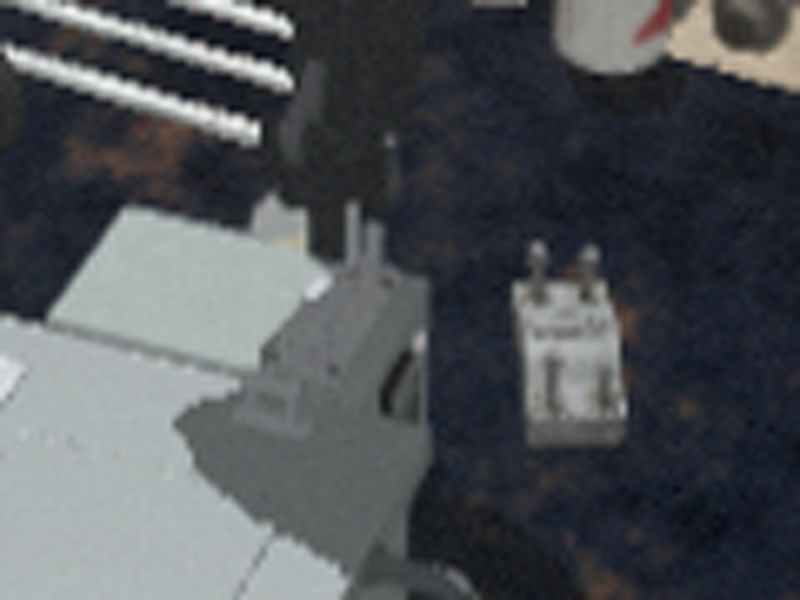

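The knob now shows at about (350,235), right back by the rear strap. I'll re-grip 6 mm higher and pull again, to check that the stop is the bolt's and not a fingertip on a strap.

Emit:
move_arm(xyz=[[0, 0, 0], [0, 0, 0], [0, 0, 0], [0, 0, 0], [0, 0, 0], [0, 0, 0], [0, 0, 0], [0, 0, 0], [0, 0, 0], [0, 0, 0]], turn=[[0, 0, 0], [0, 0, 0], [0, 0, 0], [0, 0, 0], [0, 0, 0], [0, 0, 0], [0, 0, 0], [0, 0, 0], [0, 0, 0], [0, 0, 0]], jaw=[0.2, 0, 0, 0, 0, 0, 0, 0, 0, 0])

```text
time_s: 9.45
eef_pos: [639.9, -108.3, 152.1]
ee_rot: [-0.002, 0.997, 0.078, -0.0]
wrist_force: [-6.8, 21.2, 7.5]
grip_width: 12.6
finger_force: 29.5
```

```bash
python3 -c "
from h import *
st()"
```

```text
t 9.45 washer-frame tcp [ -43.3 -201.   152.1] z [-0.     0.004 -1.   ] y [ 0.001 -1.    -0.004] F [-3.4 22.   7.5] w 12.6 29.54257273580879 j [-0.29  0.34  1.37  0.    1.42  1.13]
```

Emit:
move_arm(xyz=[[0, 0.005, 0], [0, 0.005, 0], [0, 0.005, 0], [0, 0, 0], [0, 0, 0], [0, 0, 0], [0, 0, 0], [0, 0, 0], [0, 0, 0], [0, 0, 0]], turn=[[0, 0, 0], [0, 0, 0], [0, 0, 0], [0, 0, 0], [0, 0, 0], [0, 0, 0], [0, 0, 0], [0, 0, 0], [0, 0, 0], [0, 0, 0]], jaw=[0, 0, 0, 0, 0, 0, 0, 0, 0, 0])

```text
time_s: 10.45
eef_pos: [640.0, -108.8, 152.1]
ee_rot: [-0.004, 0.997, 0.078, -0.001]
wrist_force: [-10.3, 38.5, 11.7]
grip_width: 13.3
finger_force: 31.3
```

```bash
python3 -c "
from h import *
st()"
```

```text
t 10.45 washer-frame tcp [ -43.3 -201.5  152.1] z [-0.001  0.008 -1.   ] y [ 0.003 -1.    -0.008] F [-4.3 39.6 11.7] w 13.3 31.31507971964311 j [-0.29  0.35  1.37  0.01  1.43  1.12]
```

The fingers centred on the same stop (washer y about -201) with the tips 6 mm higher, and both pulls ended there. So the bolt is fully home, and I'm letting go and rising.

Emit:
move_arm(xyz=[[0, 0, 0], [0, 0, 0], [0, 0, 0], [0, 0, -0.05], [0, 0, -0.08], [0, 0, -0.1], [0, 0, -0.1], [0, 0, -0.07], [0, 0, -0.04], [0, 0, 0]], turn=[[0, 0, 0], [0, 0, 0], [0, 0, 0], [0, 0, 0], [0, 0, 0], [0, 0, 0], [0, 0, 0], [0, 0, 0], [0, 0, 0], [0, 0, 0]], jaw=[0.4, 0.4, 0.4, 0.4, 0.4, 0.4, 0.4, 0.5, 0.53, 0.53])

```text
time_s: 11.45
eef_pos: [641.0, -114.1, 240.9]
ee_rot: [0.0, 0.997, 0.077, 0.001]
wrist_force: [0.7, 0.1, 0.7]
grip_width: 45.1
finger_force: 0.0
```

```bash
python3 - <<'E'
from h import *
st()
f=np.load('top0.npz')
for nm in('scene','top'):
    f=np.load(nm+'0.npz');P=cloud(nm,f['d']);q=RW.inv().apply((P.reshape(-1,3)-W0))
    k=(abs(q[:,0]+145)<15)&(abs(q[:,1])<40)&(q[:,2]>90); print(nm,np.percentile(q[k],[10,50,90],axis=0).round(1).tolist(),k.sum())
show(rows(wp([-210,0,240]),tool(45),20))
E
```

```text
t 11.45 washer-frame tcp [ -43.1 -206.9  240.9] z [ 0.001 -0.001 -1.   ] y [-0.001 -1.     0.001] F [ 0.7 -0.1  0.7] w 45.1 0.0 j [-0.29  0.31  1.24  0.    1.59  1.12]
scene [[-157.0, -34.0, 100.3], [-152.8, 1.6, 103.1], [-147.9, 31.7, 105.5]] 119
top [[-153.5, -32.2, 101.6], [-148.9, 0.7, 105.5], [-144.3, 32.6, 109.4]] 97
[[-0.042,-0.052,0.0],[-0.038,-0.055,-0.003],[-0.033,-0.057,-0.006],[-0.029,-0.059,-0.008],[-0.024,-0.061,-0.011],[-0.019,-0.062,-0.013],[-0.014,-0.063,-0.016],[-0.009,-0.063,-0.018],[-0.004,-0.063,-0.02],[0.002,-0.063,-0.022]]
[[-0.01,0.01,-0.024],[-0.01,0.01,-0.024],[-0.01,0.01,-0.024],[-0.01,0.01,-0.024],[-0.01,0.01,-0.024],[-0.01,0.01,-0.024],[-0.01,0.01,-0.024],[-0.01,0.01,-0.024],[-0.01,0.01,-0.024],[-0.01,0.01,-0.024]]
[[0.007,-0.062,-0.024],[0.012,-0.06,-0.026],[0.017,-0.058,-0.027],[0.022,-0.056,-0.028],[0.027,-0.053,-0.029],[0.032,-0.05,-0.03],[0.037,-0.047,-0.03],[0.041,-0.043,-0.03],[0.045,-0.039,-0.03],[0.048,-0.034,-0.03]]
[[-0.01,0.01,-0.024],[-0.01,0.01,-0.024],[-0.01,0.01,-0.024],[-0.01,0.01,-0.024],[-0.01,0.01,-0.024],[-0.01,0.01,-0.024],[-0.01,0.01,-0.024],[-0.01,0.01,-0.024],[-0.01,0.01,-0.024],[-0.01,0.01,-0.024]]
```

Emit:
move_arm(xyz=[[-0.042, -0.052, 0.0], [-0.038, -0.055, -0.003], [-0.033, -0.057, -0.006], [-0.029, -0.059, -0.008], [-0.024, -0.061, -0.011], [-0.019, -0.062, -0.013], [-0.014, -0.063, -0.016], [-0.009, -0.063, -0.018], [-0.004, -0.063, -0.02], [0.002, -0.063, -0.022]], turn=[[-0.01, 0.01, -0.024], [-0.01, 0.01, -0.024], [-0.01, 0.01, -0.024], [-0.01, 0.01, -0.024], [-0.01, 0.01, -0.024], [-0.01, 0.01, -0.024], [-0.01, 0.01, -0.024], [-0.01, 0.01, -0.024], [-0.01, 0.01, -0.024], [-0.01, 0.01, -0.024]], jaw=[0.53, 0.53, 0.53, 0.53, 0.53, 0.53, 0.53, 0.53, 0.53, 0.53])

```text
time_s: 12.45
eef_pos: [541.3, -24.5, 237.9]
ee_rot: [0.14, 0.874, 0.435, 0.163]
wrist_force: [0.8, 0.7, 0.7]
grip_width: 45.4
finger_force: 0.0
```

Emit:
move_arm(xyz=[[0.007, -0.062, -0.024], [0.012, -0.06, -0.026], [0.017, -0.058, -0.027], [0.022, -0.056, -0.028], [0.027, -0.053, -0.029], [0.032, -0.05, -0.03], [0.037, -0.047, -0.03], [0.041, -0.043, -0.03], [0.045, -0.039, -0.03], [0.048, -0.034, -0.03]], turn=[[-0.01, 0.01, -0.024], [-0.01, 0.01, -0.024], [-0.01, 0.01, -0.024], [-0.01, 0.01, -0.024], [-0.01, 0.01, -0.024], [-0.01, 0.01, -0.024], [-0.01, 0.01, -0.024], [-0.01, 0.01, -0.024], [-0.01, 0.01, -0.024], [-0.01, 0.01, -0.024]], jaw=[0.53, 0.53, 0.53, 0.53, 0.53, 0.53, 0.53, 0.53, 0.53, 0.53])

```text
time_s: 13.45
eef_pos: [441.1, 62.9, 235.6]
ee_rot: [0.254, 0.587, 0.71, 0.296]
wrist_force: [-0.3, 0.0, 0.7]
grip_width: 45.4
finger_force: 0.0
```

```bash
python3 - <<'E'
from h import *
st()
s=np.sqrt(.5); bar=np.array([-149,0,101.])
im,d=ctrl.get_image('scene');P=cloud('scene',d);q=RW.inv().apply((P.reshape(-1,3)-W0))
k=(abs(q[:,0]+45)<15)&(q[:,1]<-180)&(q[:,1]>-225)&(q[:,2]>142)&(q[:,2]<170); print('knob',k.sum(),np.median(q[k],0).round(1))
cv2.imwrite('pics/b2.png',cv2.resize(im[115:265,160:360],(800,600),interpolation=2)[...,::-1])
show(rows(wp(bar-80*np.array([s,0,-s])),tool(45),10))
E
```

```text
t 13.45 washer-frame tcp [-213.4   -1.3  235.6] z [ 0.718  0.012 -0.696] y [0.695 0.029 0.718] F [-0.2  0.1  0.7] w 45.4 0.0 j [-0.25 -0.66  2.25  0.41  0.83 -0.6 ]
knob 40 [ -47.2 -195.5  155.8]
[[0.001,-0.025,0.03],[0.001,-0.025,0.03],[0.001,-0.025,0.03],[0.0,-0.025,0.03],[0.0,-0.025,0.03],[0.0,-0.024,0.03],[0.0,-0.024,0.03],[0.0,-0.024,0.03],[0.0,-0.024,0.03],[0.0,-0.024,0.03]]
[[0.001,-0.0,0.001],[0.001,-0.0,0.001],[0.001,-0.0,0.001],[0.001,-0.0,0.001],[0.001,-0.0,0.001],[0.001,-0.0,0.001],[0.001,-0.0,0.001],[0.001,-0.0,0.001],[0.001,-0.0,0.001],[0.001,-0.0,0.001]]
```

View pics/b2.png

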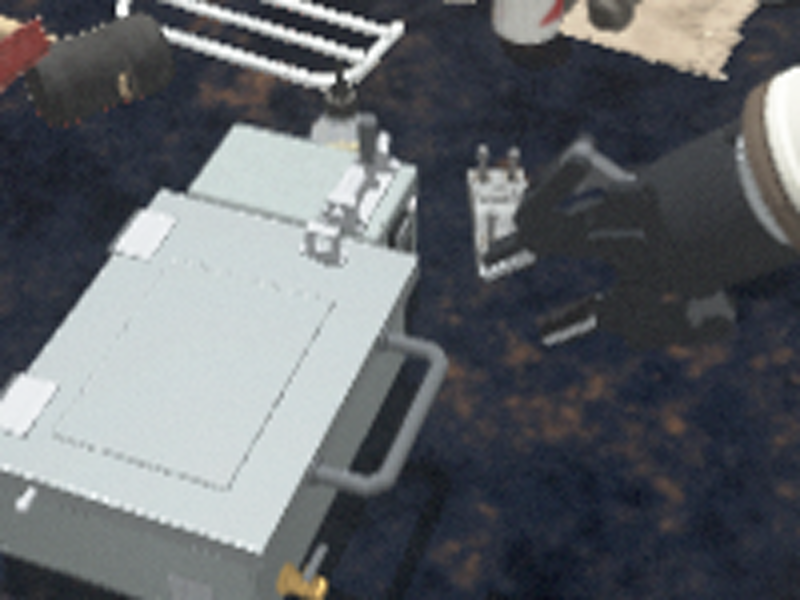

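```bash
python3 - <<'E'
from h import *
im1,d1=ctrl.get_image('scene'); f=np.load('scene0.npz')
t1,e1=ctrl.get_image('top'); g=np.load('top0.npz')
for c,ds in(('scene',(f['d'],d1)),('top',(g['d'],e1))):
  for d in ds:
    q=RW.inv().apply((cloud(c,d).reshape(-1,3)-W0))
    for lo,hi in((145,158),(158,175)):
        k=(abs(q[:,0]+45)<15)&(q[:,1]<-145)&(q[:,1]>-225)&(q[:,2]>lo)&(q[:,2]<hi); print(c,lo,k.sum(),np.median(q[k],0).round(1),end=' ')
    print()
s=lambda i,r:cv2.resize(i[r[0]:r[1],r[2]:r[3]],(400,300),interpolation=2)
a=(140,185,220,280);b=(155,192,255,304.0);b=(155,191,258,306)
o=np.vstack([np.hstack([s(f['im'],a),s(im1,a)]),np.hstack([s(g['im'],b),s(t1,b)])])
cv2.imwrite('pics/kn.png',o[...,::-1])
v=np.deg2rad(50);z=np.array([np.cos(v),0,-np.sin(v)])
show(rows(wp(np.array([-149,0,101])-70*z),tool(50),10))
E
```

```text
scene 145 18 [ -45.7 -160.5  151.5] scene 158 19 [ -45.2 -163.1  163.5] 
scene 145 19 [ -47.7 -195.   150.3] scene 158 18 [ -45.1 -196.8  163.2] 
top 145 1 [ -45.3 -162.6  146.6] top 158 18 [ -41.8 -167.7  166.6] 
top 145 2 [ -46.3 -200.2  155.6] top 158 15 [ -42.  -201.2  165.7] 
[[0.001,-0.022,0.035],[0.001,-0.022,0.035],[0.001,-0.022,0.036],[0.001,-0.021,0.036],[0.001,-0.021,0.036],[0.001,-0.021,0.036],[0.001,-0.02,0.037],[0.001,-0.02,0.037],[0.001,-0.02,0.037],[0.001,-0.019,0.037]]
[[0.003,-0.0,0.001],[0.003,-0.0,0.001],[0.003,-0.0,0.001],[0.003,-0.0,0.001],[0.003,-0.0,0.001],[0.003,-0.0,0.001],[0.003,-0.0,0.001],[0.003,-0.0,0.001],[0.003,-0.0,0.001],[0.003,-0.0,0.001]]
```

View pics/kn.png

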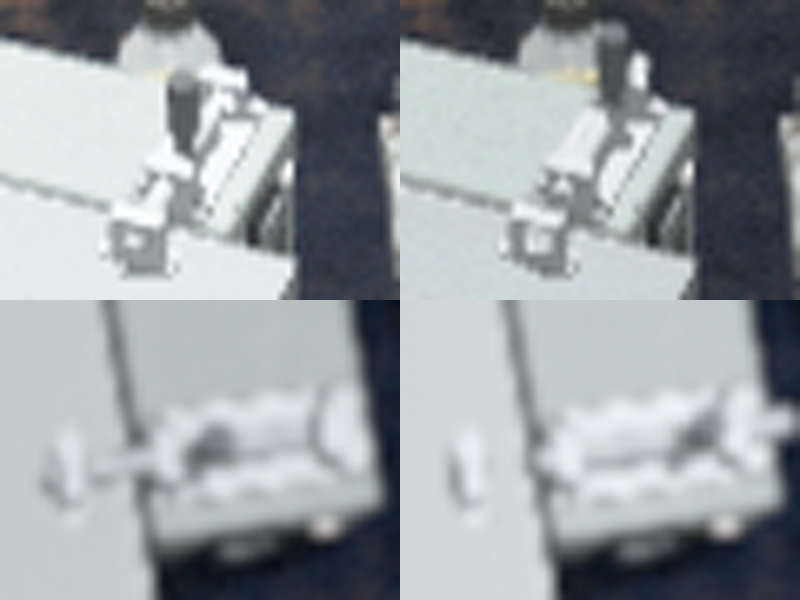

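Both cameras show the knob about 34 mm back, hard up against the rear strap (lower right, about (700,435)). The bolt end is out of the staple at about (467,470) and sticks out behind the strap. On to the handle.

Emit:
move_arm(xyz=[[0, -0.022, 0.035], [0.001, -0.022, 0.035], [0.001, -0.022, 0.036], [0.001, -0.021, 0.036], [0.001, -0.021, 0.036], [0.001, -0.021, 0.036], [0.001, -0.02, 0.037], [0.001, -0.02, 0.037], [0.001, -0.02, 0.037], [0.001, -0.019, 0.037]], turn=[[0.003, 0, 0.001], [0.003, 0, 0.001], [0.003, 0, 0.001], [0.003, 0, 0.001], [0.003, 0, 0.001], [0.003, 0, 0.001], [0.003, 0, 0.001], [0.003, 0, 0.001], [0.003, 0, 0.001], [0.003, 0, 0.001]], jaw=[0.46, 0.46, 0.46, 0.46, 0.46, 0.46, 0.46, 0.46, 0.46, 0.46])

```text
time_s: 14.6
eef_pos: [461.0, 67.4, 154.7]
ee_rot: [0.221, 0.611, 0.713, 0.266]
wrist_force: [0.9, -0.3, 1.1]
grip_width: 39.2
finger_force: 0.0
```

```bash
python3 - <<'E'
from h import *
st()
v=np.deg2rad(50);z=np.array([np.cos(v),0,-np.sin(v)])
show(rows(wp(np.array([-149,0,101])+11*z),tool(50),10))
E
```

```text
t 14.6 washer-frame tcp [-1.931e+02  1.000e-01  1.547e+02] z [ 0.648  0.01  -0.761] y [ 0.761 -0.004  0.648] F [ 0.8 -0.4  1.1] w 39.2 0.0 j [-0.17 -0.47  2.29  0.36  0.67 -0.53]
[[-0.0,-0.001,0.04],[-0.0,-0.001,0.04],[-0.0,-0.001,0.04],[-0.0,-0.001,0.04],[-0.0,-0.001,0.04],[-0.0,-0.001,0.04],[-0.0,-0.001,0.04],[-0.0,-0.0,0.04],[-0.0,-0.0,0.04],[-0.0,-0.0,0.04]]
[[0.0,-0.0,-0.0],[0.0,-0.0,-0.0],[0.0,-0.0,-0.0],[0.0,-0.0,-0.0],[0.0,-0.0,-0.0],[0.0,-0.0,-0.0],[0.0,-0.0,-0.0],[0.0,-0.0,-0.0],[0.0,-0.0,-0.0],[0.0,-0.0,-0.0]]
```

Emit:
move_arm(xyz=[[0, -0.002, 0.05], [0, -0.002, 0.05], [0, -0.002, 0.05], [0, 0, 0.05], [0, 0, 0.05], [0, 0, 0.05], [0, 0, 0.05], [0, 0, 0.04], [0, 0, 0.015], [0, 0, 0]], turn=[[0, 0, 0], [0, 0, 0], [0, 0, 0], [0, 0, 0], [0, 0, 0], [0, 0, 0], [0, 0, 0], [0, 0, 0], [0, 0, 0], [0, 0, 0]], jaw=[0.46, 0.46, 0.46, 0.46, 0.46, 0.46, 0.46, 0.46, 0.46, 0.46])

```text
time_s: 15.6
eef_pos: [511.7, 76.2, 92.6]
ee_rot: [0.22, 0.611, 0.713, 0.266]
wrist_force: [0.9, 0.6, 0.2]
grip_width: 39.0
finger_force: 0.0
```

```bash
python3 - <<'E'
from h import *
st()
im,d=ctrl.get_image('scene')
cv2.imwrite('pics/h1.png',cv2.resize(im[165:265,215:315],(600,600),interpolation=2)[...,::-1])
E
```

```text
t 15.6 washer-frame tcp [-141.6    1.    92.6] z [ 0.648  0.01  -0.761] y [ 0.761 -0.004  0.648] F [1.  0.4 0.2] w 39.0 0.0 j [-0.11 -0.22  2.28  0.44  0.44 -0.61]
```

View pics/h1.png

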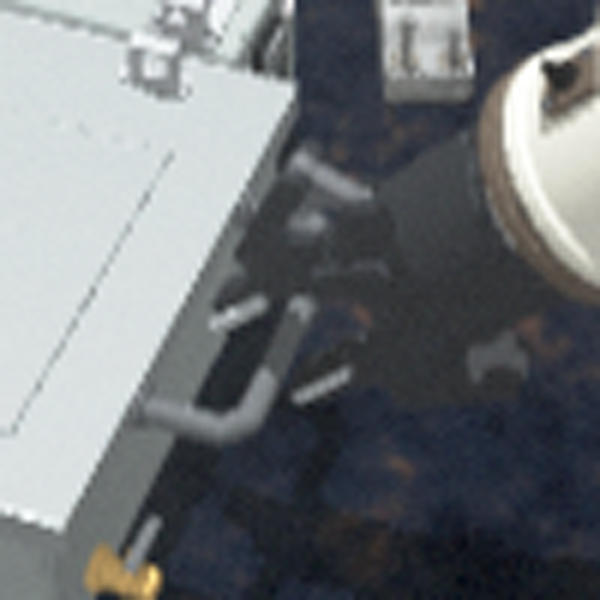

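The bar passes between the open fingers at about (300,310), and the upper finger clears the skirt. Closing.

Emit:
move_arm(xyz=[[0, 0, 0], [0, 0, 0], [0, 0, 0], [0, 0, 0], [0, 0, 0], [0, 0, 0], [0, 0, 0], [0, 0, 0], [0, 0, 0], [0, 0, 0]], turn=[[0, 0, 0], [0, 0, 0], [0, 0, 0], [0, 0, 0], [0, 0, 0], [0, 0, 0], [0, 0, 0], [0, 0, 0], [0, 0, 0], [0, 0, 0]], jaw=[0.3, 0.2, 0.1, 0, 0, 0, 0, 0, 0, 0], squeeze=40)

```text
time_s: 16.65
eef_pos: [510.7, 76.0, 92.2]
ee_rot: [0.22, 0.61, 0.713, 0.266]
wrist_force: [-19.5, -7.5, 6.2]
grip_width: 10.4
finger_force: 39.1
```

```bash
python3 - <<'E'
from h import *
st()
E
```

```text
t 16.65 washer-frame tcp [-142.7    1.    92.2] z [ 0.647  0.01  -0.762] y [ 0.762 -0.004  0.647] F [-20.4  -4.5   6.2] w 10.4 39.09174621105194 j [-0.12 -0.22  2.28  0.44  0.44 -0.61]
```

```bash
cat >> h.py <<'E'
H=np.array([98.3,0,107.])
def arc(deg):
    o=ctrl.get_obs(); q=RW.inv()*R.from_quat(o['ee_rot'],scalar_first=True); p=RW.inv().apply(o['eef_pos']-W0)
    r=R.from_euler('y',deg,degrees=True); d=r.apply(p-H)+H-p
    print('arc',deg,'xyz',(q.inv().apply(d)/200).round(4),'turn',(q.inv().apply([0,np.deg2rad(deg)/np.pi,0])).round(5))
    g=p-11*q.apply([0,0,1])-H; print('grasp rel hinge',g.round(1),'r',np.hypot(g[0],g[2]).round(1),'lid deg',np.rad2deg(np.arctan2(g[2],-g[0])-np.arctan2(-6,248)).round(2))
    print('relief -1mm x',q.inv().apply([-1/200,0,0]).round(4))
E
python3 -c "
from h import *
arc(2);arc(3)"
```

```text
arc 2 xyz [ 0.0004  0.0259 -0.0333] turn [ 1.111e-02 -4.000e-05  1.100e-04]
grasp rel hinge [-248.1    0.9   -6.4] r 248.2 lid deg -0.09
relief -1mm x [ 0.     -0.0038 -0.0032]
arc 3 xyz [ 0.0007  0.0392 -0.0496] turn [ 1.667e-02 -6.000e-05  1.700e-04]
grasp rel hinge [-248.1    0.9   -6.4] r 248.2 lid deg -0.09
relief -1mm x [ 0.     -0.0038 -0.0032]
```

Emit:
move_arm(xyz=[[0, -0.0038, -0.0032], [0, 0.013, -0.0166], [0, 0.013, -0.0166], [0, 0.026, -0.0333], [0, 0.026, -0.0333], [0, 0.026, -0.0333], [0, 0.013, -0.0166], [0, 0.013, -0.0166], [0, 0, 0], [0, 0, 0]], turn=[[0, 0, 0], [0.00556, 0, 0], [0.00556, 0, 0], [0.0111, 0, 0], [0.0111, 0, 0], [0.0111, 0, 0], [0.00556, 0, 0], [0.00556, 0, 0], [0, 0, 0], [0, 0, 0]], jaw=[0, 0, 0, 0, 0, 0, 0, 0, 0, 0])

```text
time_s: 17.65
eef_pos: [511.7, 76.0, 134.8]
ee_rot: [0.166, 0.627, 0.733, 0.203]
wrist_force: [-2.4, 4.6, -3.2]
grip_width: 10.7
finger_force: 40.4
```

```bash
python3 -c "
from h import *
st();arc(2.5)"
```

```text
t 17.65 washer-frame tcp [-141.7    0.8  134.8] z [ 0.506  0.011 -0.862] y [ 0.863 -0.002  0.506] F [-1.6  4.9 -3.2] w 10.7 40.403167605400085 j [-0.08 -0.22  2.1   0.19  0.75 -0.34]
arc 2.5 xyz [ 0.0005  0.0326 -0.0414] turn [ 1.389e-02 -3.000e-05  1.600e-04]
grasp rel hinge [-245.6    0.7   37.3] r 248.4 lid deg 10.02
relief -1mm x [ 0.     -0.0043 -0.0025]
```

Emit:
move_arm(xyz=[[0, 0.013, -0.0166], [0, 0.026, -0.0332], [0, 0.0326, -0.0414], [0, 0.0326, -0.0414], [0, 0.0326, -0.0414], [0, 0.0326, -0.0414], [0, 0.0326, -0.0414], [0, 0.026, -0.0332], [0, 0.026, -0.0332], [0, 0.0195, -0.0248]], turn=[[0.00556, 0, 0], [0.0111, 0, 0], [0.0139, 0, 0], [0.0139, 0, 0], [0.0139, 0, 0], [0.0139, 0, 0], [0.0139, 0, 0], [0.0111, 0, 0], [0.0111, 0, 0], [0.0083, 0, 0]], jaw=[0, 0, 0, 0, 0, 0, 0, 0, 0, 0])

```text
time_s: 18.65
eef_pos: [537.7, 79.9, 219.6]
ee_rot: [0.048, 0.647, 0.758, 0.066]
wrist_force: [-2.7, 11.8, -2.4]
grip_width: 10.7
finger_force: 40.4
```

```bash
python3 -c "
from h import *
st();arc(2.5)"
```

```text
t 18.65 washer-frame tcp [-115.4    0.7  219.6] z [ 0.162  0.013 -0.987] y [0.987 0.002 0.162] F [-0.9 12.1 -2.4] w 10.7 40.3833532333374 j [-0.02 -0.01  1.66  0.04  1.34 -0.18]
arc 2.5 xyz [ 0.0005  0.0327 -0.0413] turn [1.389e-02 2.000e-05 1.800e-04]
grasp rel hinge [-215.5    0.5  123.5] r 248.3 lid deg 31.21
relief -1mm x [ 0.     -0.0049 -0.0008]
```

Emit:
move_arm(xyz=[[0.001, 0.0196, -0.0248], [0.001, 0.0327, -0.0413], [0.001, 0.0327, -0.0413], [0.0005, 0.0327, -0.0413], [0.0005, 0.0327, -0.0413], [0.0005, 0.0327, -0.0413], [0.0005, 0.0327, -0.0413], [0.0005, 0.0327, -0.0413], [0.0005, 0.026, -0.033], [0.0005, 0.013, -0.0166]], turn=[[0.0083, 0, 0], [0.0139, 0, 0], [0.0139, 0, 0], [0.0139, 0, 0], [0.0139, 0, 0], [0.0139, 0, 0], [0.0139, 0, 0], [0.0139, 0, 0], [0.0111, 0, 0], [0.00556, 0, 0]], jaw=[0, 0, 0, 0, 0, 0, 0, 0, 0, 0])

```text
time_s: 19.65
eef_pos: [594.9, 88.8, 291.4]
ee_rot: [-0.076, 0.645, 0.756, -0.08]
wrist_force: [-5.0, 3.5, 0.8]
grip_width: 10.7
finger_force: 40.7
```

```bash
cat > lid.py <<'E'
from h import *
st();arc(2.5)
for c in('scene','top'):
    im,d=ctrl.get_image(c);P=cloud(c,d);q=RW.inv().apply(P.reshape(-1,3)-W0)
    r=ctrl.regions_of(c,'lid')
    if not r: print(c,'none');continue
    k=r[0]['region'].ravel()&(d.ravel()>0)&(q[:,2]>125); p=q[k]
    for _ in range(6):
        m=np.median(p,0) if _==0 else p.mean(0); u,s,vt=np.linalg.svd(p-p.mean(0),full_matrices=False); n=vt[2]*np.sign(vt[2][2])
        e=(p-p.mean(0))@n; p=p[abs(e)<max(2.5*np.median(abs(e)),2)]
    print(c,len(p),'n',n.round(3),'angle',np.rad2deg(np.arctan2(-n[0],n[2])).round(2))
E
python3 lid.py
```

```text
t 19.65 washer-frame tcp [-57.4   0.6 291.4] z [-0.219  0.01  -0.976] y [ 0.976  0.005 -0.219] F [-4.4  4.2  0.8] w 10.7 40.69844663143158 j [ 0.03  0.35  1.11 -0.02  1.91 -0.13]
arc 2.5 xyz [ 0.0002  0.0327 -0.0413] turn [1.389e-02 8.000e-05 1.300e-04]
grasp rel hinge [-153.3    0.5  195.2] r 248.2 lid deg 53.23
relief -1mm x [ 0.     -0.0049  0.0011]
scene 1171 n [0.777 0.023 0.629] angle -51.03
top 562 n [0.804 0.006 0.595] angle -53.52
```

Emit:
move_arm(xyz=[[0, 0.013, -0.0166], [0, 0.026, -0.033], [0, 0.026, -0.033], [0, 0.013, -0.0166], [0, 0.0105, -0.0132], [0, 0, 0], [0, 0, 0], [0, 0, 0], [0, 0, 0], [0, 0, 0]], turn=[[0.00556, 0, 0], [0.0111, 0, 0], [0.0111, 0, 0], [0.00556, 0, 0], [0.0044, 0, 0], [0, 0, 0], [0, 0, 0], [0, 0, 0], [0, 0, 0], [0, 0, 0]], jaw=[0, 0, 0, 0, 0, 0, 0, 0, 0, 0])

```text
time_s: 20.85
eef_pos: [617.4, 92.2, 308.4]
ee_rot: [-0.113, 0.639, 0.75, -0.125]
wrist_force: [-2.6, 4.4, -1.4]
grip_width: 10.7
finger_force: 40.8
```

```bash
python3 lid.py; python3 - <<'E'
from h import *
im,d=ctrl.get_image('scene')
cv2.imwrite('pics/end.png',cv2.resize(im[80:300,130:400],(800,600),interpolation=2)[...,::-1])
E
```

```text
t 20.85 washer-frame tcp [-34.8   0.6 308.4] z [-0.332  0.009 -0.943] y [ 0.943  0.007 -0.332] F [-1.9  4.7 -1.4] w 10.7 40.7872474193573 j [ 0.04  0.48  0.91 -0.03  2.09 -0.13]
arc 2.5 xyz [ 0.0001  0.0327 -0.0413] turn [1.389e-02 9.000e-05 1.200e-04]
grasp rel hinge [-129.4    0.5  211.8] r 248.2 lid deg 59.96
relief -1mm x [ 0.     -0.0047  0.0017]
scene 1010 n [ 0.871 -0.026  0.491] angle -60.57
top 770 n [ 0.86  -0.007  0.51 ] angle -59.32
```

View pics/end.png

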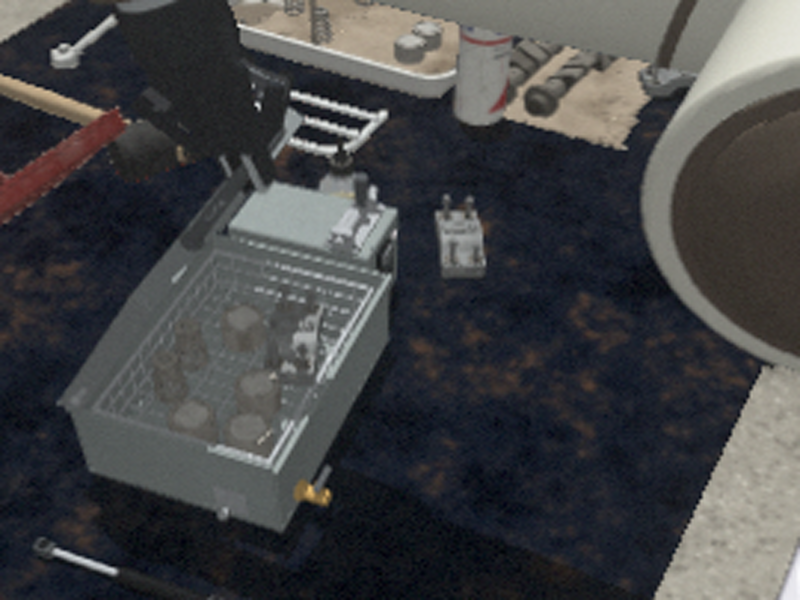

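The lid stands open with the gripper on its handle at about (240,180). The knob is drawn back at about (362,185), and the strut, bottle and cap look untouched. The arm pose gives 59.96°, the cameras 60.6° and 59.3°, so I'm handing it in.

```bash
python3 -c "
from cell import ctrl
print(ctrl.finish_job())"
```

```text
the job is handed in; nothing more can be done
None
```

The bolt was drawn back to its end stop first, about 34 mm by the cameras (full travel is 38 mm, so it may not have started fully locked), and the lid is now held by its handle at 60° (arm pose 59.96°, cameras 59.3° and 60.6°); handed in at about 21 s, with no verdict shown.

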